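# Tap down a seized press-tool plate

### The arm

A 6-joint arm with a two-finger parallel gripper is mounted at the origin on a cart in front of the work surface, level with it; the furniture and walls round the work are solid. World frame = base frame: x ahead of the robot, y to its left, z up, the work surface at z = 0. Lengths are in m, angles in rad, forces in N, time in s.
With the tool pointing down it reaches from about 0.325 to 0.75 m from the base axis. Payload 7.6 kg.
Tool frame: the origin (TCP) lies between the finger pads; the fingertips stand 22 mm ahead of it and the grasp point (between the pads) lies 3 mm ahead of it (tip_reach is the distance from the TCP to the fingertips, in m); z points along the fingers, y is the direction in which the jaws open and shut (so a half turn about z gives the same grasp; the last joint's range is limited). The gripper opens to 85 mm and grips with 20 to 120 N. Pads are 22 mm wide; open, the fingers measure 114 mm over their backs; the gripper's body (76 mm by 85 mm) begins 54 mm behind the grasp point. The pads swing forward as they close: fully open they stand 13 mm farther back than shut.
Start: joints at [1.253, 0.052, 1.401, -0, 1.689, -0.07], TCP at [0.129, 0.509, 0.253] pointing down, gripper open.
Joint ranges: [-2.9, 2.9], [-0.91, 2.17], [0.12, 2.37], [-1.06, 4.2], [0.26, 2.73], [-2.93, 2.93]. Speed limits (rad/s): [2.57, 2.57, 3.01, 3.14, 3.14, 3.14].

### API

Orientations are given as a unit quaternion [w, x, y, z].
In Python, from rig import state, capture, close_job, tip_reach gives the robot as it stands.
- The arm moves only by the shell command python3 -m inch 'ROWS' [OPENING] [FORCE]. ROWS is JSON, a list of rows, each a list of 2 entries, a list of its own where there are three numbers: the shift along the world's x, y, z in mm, then the turn about the world's z in degrees. A call has 1 to 20 rows; each row is the pose to reach, as a shift and turn from the pose measured when the call began; what a row does not reach only later rows make up. A row lasts 1/10 s, in which the tool goes at most 50 mm and 8.59 degrees, less where a joint would pass 70% of its speed; a pose out of reach is approached as far as the arm can. A call with a gripper value outside its range is refused whole. OPENING is the closure, from 0 (fully open) to 1 (shut), set as the call begins (- or left out, the last holds). The fingers move at their own pace and stop on an object; FORCE is the grip in N (left out, the last holds). Time passes only in rows, so rows that repeat a pose let the fingers close. It gives the time, the measured TCP pose, the force and the opening at its end, in the units of the state.
- state(): the state, without advancing time (a new reading comes with each control period).
- capture(name): name is "scene" or "top"; returns a dict with "color" (400x640x3 uint8, blue, green, red), "K" (3x3 intrinsics, pixels), "T" (4x4, takes a point from camera to world coordinates). Camera axes: x right, y down, z forward; pixel columns grow to the right and rows downward; lengths in m; the calibration is good to about 2 mm. A picture is of the moment at which its call begins. There is no depth.
- close_job(): hands the job in, once; it reports no verdict.
The state is a dict: "t": time; "joints": joint angles; "joint_velocities": joint speeds; "tau": joint torques, N m; "position": TCP position; "eef_rot": TCP orientation; "contact_force": force on the tool from outside, world axes, zero at the start; "ft_torque": the same for the moment, N m; "gripper_width": finger opening in m.
Only numpy, scipy, OpenCV 4.12 (cv2) and the standard library are available. Lean on these libraries where they do the work, as an engineer would, in place of code of your own. Each camera call takes 0.05 s, during which the arm holds its last target. There are 200 camera calls.

### The job

The top plate of the two-pillar press tool has seized halfway down its pillars. Pick up the round wooden mallet and free the plate with short downward taps on its left and right ends in turn, one end at a time, never driving either end more than about a centimetre below the other, until it sits fully down on its stops at both ends. Keep the gripper itself off the tool, and finish with the mallet standing on its head on the bench, let go.

Things in the scene. Friction and masses are not known exactly. Their poses are not given: they have to be found in the camera images.
- mallet: round wooden mallet standing on its head, handle up, 140 mm tall, 0.3 kg. Head 54 mm across at its flat striking face (the underside), 58 mm at the widest, 62 mm tall; handle a 25 mm round rod on the axis, from 62 to 140 mm above the underside. Origin: centre of the underside; z up along the handle. Strikes with its underside, handle upright.
- press_jig: steel press tool fixed to the bench: base 104 (x) by 224 (y) by 18 mm; 18 mm pillars at x 32, y +-75 mm, tops 106 mm up; on them a plate 96 x 212 x 16 mm with an upright shank in its middle (30 mm across, 36 tall) and a low domed striking boss at each end. Origin: centre of the base's underside; x from bosses to pillars, y to the left end, z up
- boss_left (a point): centre of the top of the 40 mm domed boss, 8 mm tall, on the plate's left end, at x -14, y 70 mm in the tool's frame; 72 mm above the bench when this end is home on its stop, 24 to 32 mm higher at the start. z is normal to the plate. 8 to 15 N moves this end down with the mallet; it stays where left, the other end stays put.
- boss_right (a point): the same on the plate's right end: x -14, y -70 mm in the tool's frame; 72 mm above the bench when home, 24 to 32 mm higher at the start; seized separately, so it moves only when this end is tapped, and stays where left.
There are look-alikes about, which are no part of the job. Several things have the shape of the mallet; the one meant has the colours described above.

How it is judged:
On the way, in this order (a step that is already met when the one before it is completed fails the run):
1. the mallet has been picked up, more than 50 mm above the bench (height (world z) of mallet above 0.05 m), for 0.1 s.
2. one end of the plate has been tapped down by more than 3 mm while the other end is within 3 mm of where it was (((distance of boss_left from where it was at the start of the episode above 0.003 m and distance of boss_right from where it was at the start of the episode below 0.003 m) or (distance of boss_right from where it was at the start of the episode above 0.003 m and distance of boss_left from where it was at the start of the episode below 0.003 m))), for 0.05 s.
3. both ends have come down by more than 6 mm (distance of each of boss_left, boss_right from where it was at the start of the episode above 0.006 m), for 0.05 s.
At the end, for the whole second after the job is handed in: Both bosses are less than 76 mm above the bench (within 4 mm of home), and the mallet stands still and upright (within 10 degrees) on its head on the bench, released (z of each of boss_left, boss_right in the frame of press_jig below 0.076 m and height (world z) of mallet below 0.01 m and angle between mallet's own z axis and vertical below 0.17 rad and linear speed of mallet below 0.02 m/s); the robot touches nothing.
It fails at once if the plate leans more than 7.5 degrees (one end about 19 mm lower than the other) (angle between boss_left's own z axis and vertical above 0.131 rad).
It fails at once if the gripper or arm itself presses on the press tool (contact force between any of the fingers, the arm and press_jig above 3 N).
It also fails if it takes over 58 s, if anything falls off the work surface, if the arm or the gripper's body presses on something with over 40 N, if the wrist force passes 120 N, or if a joint passes its speed limit or range.

## Working session

There is one attempt and no reset: what is moved stays moved. The work goes in short steps, Python scripts to look and compute and a shell command to move; the robot and the scene stay as the last step left them, time stands still between calls to the robot, and variables do not carry over. Pictures are saved under pics/ and viewed, about 8 in all and at most 12, crops included, and the job is handed in when it is done.

```bash
mkdir -p pics; ls; python3 - <<'E'
from rig import state,capture,tip_reach
import cv2,numpy as np
print(state(),tip_reach)
for n in("scene","top"):
    c=capture(n);cv2.imwrite(f"pics/{n}0.png",c["color"]);np.savez(f"{n}0.npz",**c);print(c["K"],c["T"])
E
```

```text
pics
{'t': 0.0, 'joints': array([ 1.25269997e+00,  5.28256529e-02,  1.40172146e+00,  1.03361455e-05,
        1.68861003e+00, -7.02871001e-02]), 'joint_velocities': array([ 0.00178117, -0.00017401,  0.00055985,  0.00059419, -0.00095946,
        0.00160094]), 'tau': array([-1.68178808e-04, -3.81672370e+01, -3.60182297e+01, -1.13387484e-04,
        6.33282340e-03, -2.64657245e-06]), 'position': array([0.12865705, 0.50871537, 0.25247987]), 'eef_rot': array([-1.55988777e-04,  1.23587195e-01,  9.92333408e-01, -7.66551222e-04]), 'contact_force': array([-0.39603734,  0.40003948,  0.55996911]), 'ft_torque': array([-0.00716684,  0.01968573,  0.04266104]), 'gripper_width': 0.08521449642348673} 0.022
[[440.43476171   0.         319.19406928]
 [  0.         440.43476171 197.48108277]
 [  0.           0.           1.        ]] [[ 0.79198764 -0.31925505  0.52041502  0.123128  ]
 [-0.61010777 -0.44580724  0.65499955 -0.35845536]
 [ 0.02289287 -0.8362608  -0.54785381  0.58406509]
 [ 0.          0.          0.          1.        ]]
[[503.51032941   0.         322.58559694]
 [  0.         503.51032941 187.36468562]
 [  0.           0.           1.        ]] [[-7.58540033e-02 -9.74376971e-01  2.11744395e-01  3.70046839e-01]
 [-9.97118920e-01  7.41601368e-02 -1.59415433e-02  2.70188833e-01]
 [-1.69920670e-04 -2.12343572e-01 -9.77195056e-01  1.26854574e+00]
 [ 0.00000000e+00  0.00000000e+00  0.00000000e+00  1.00000000e+00]]
```

View pics/scene0.png

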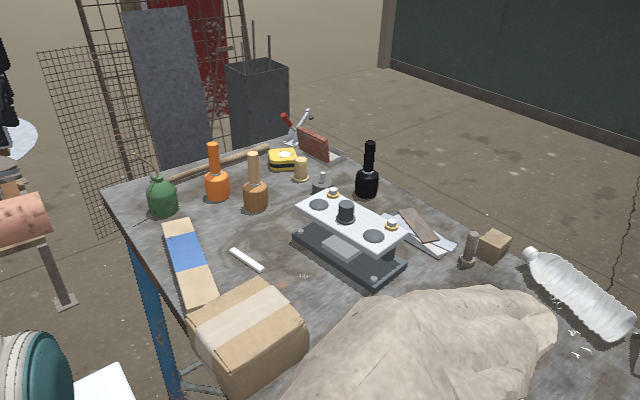

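View pics/top0.png

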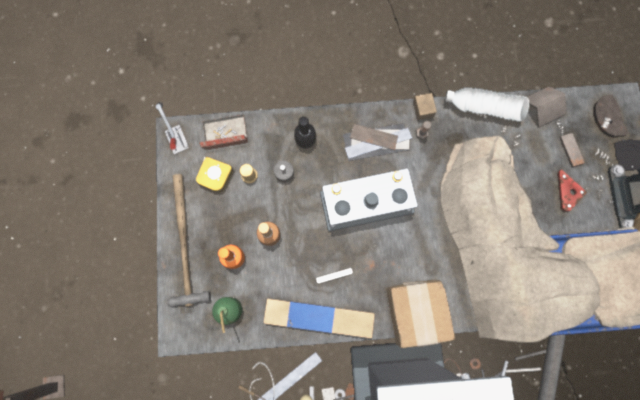

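```bash
cat > h.py <<'E'
import numpy as np
def ray(c,p):
    d=c["T"][:3,:3]@np.linalg.solve(c["K"],[*p,1.]);return c["T"][:3,3],d
def onz(c,p,z):
    o,d=ray(c,p);return o+d*(z-o[2])/d[2]
def tri(c1,p1,c2,p2):
    o,d=ray(c1,p1);q,e=ray(c2,p2);s=np.linalg.lstsq(np.c_[d,-e],q-o,rcond=None)[0]
    a,b=o+d*s[0],q+e*s[1];return (a+b)/2,np.linalg.norm(a-b)
E
python3 - <<'E'
import cv2,numpy as np
s=np.load("scene0.npz")["color"];t=np.load("top0.npz")["color"]
r=lambda i,f:cv2.resize(i,None,fx=f,fy=f,interpolation=cv2.INTER_CUBIC)
a=r(s[140:290,190:420],3.4)[:300+210]; b=r(t[165:275,210:425],3.6)
cv2.imwrite("pics/cs.png",a);cv2.imwrite("pics/ct.png",b);print(a.shape,b.shape)
E
```

```text
(510, 782, 3) (396, 774, 3)
```

View pics/cs.png

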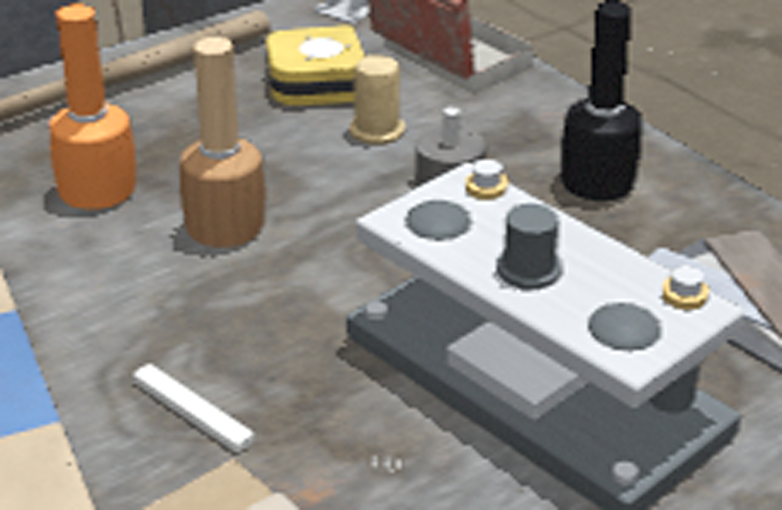

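View pics/ct.png

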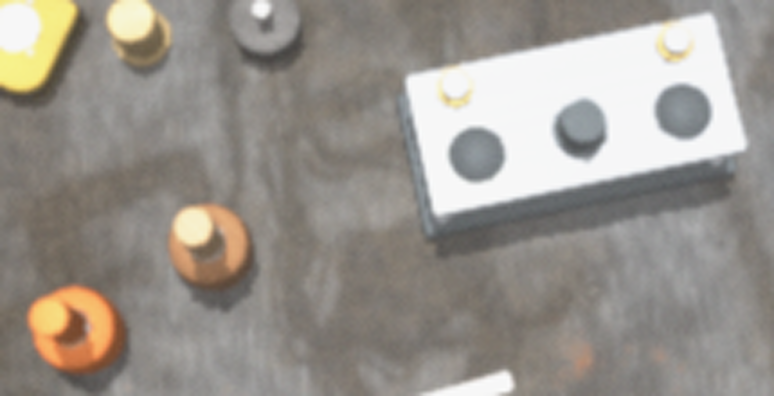

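```bash
python3 - <<'E'
import numpy as np;from h import *;from rig import state
s=np.load("scene0.npz");t=np.load("top0.npz")
S=lambda x,y:(190+(x+.5)/3.4-.5,140+(y+.5)/3.4-.5);T=lambda x,y:(210+(x+.5)/3.6-.5,165+(y+.5)/3.6-.5)
P={}
for n,a,b in(("handle",(214,46),(193,226)),("L",(438,217),(477,154)),("R",(625,325),(684,110)),("shank",(531,215),(581,122)),("pilL",(488,170),(456,84)),("pilR",(688,277),(677,38)),("orange",(76,14),(49,318))):
    p,e=tri(s,S(*a),t,T(*b));P[n]=p;print(n,(p*1e3).round(1),"gap mm",round(e*1e3,1))
print("handle z=.14",onz(s,S(214,46),.14),onz(t,T(193,226),.14))
d=P["L"]-P["R"];print("LR",np.linalg.norm(d),"yaw",np.degrees(np.arctan2(-d[0],d[1])))
for n,z in(("L",P["L"][2]),("R",P["R"][2])):print(n,onz(t,T(*{"L":(477,154),"R":(684,110)}[n]),z))
from scipy.spatial.transform import Rotation as R
q=state()["eef_rot"];print(R.from_quat([*q[1:],q[0]]).as_matrix().round(3))
E
```

```text
handle [532.7 391.9 141.6] gap mm 0.7
L [572.3 208.7  96.1] gap mm 0.0
R [591.   70.2  95.8] gap mm 0.6
shank [582.9 141.8 129.7] gap mm 1.8
pilL [617.9 219.1 106.4] gap mm 0.1
pilR [637.6  71.4 106.6] gap mm 0.5
orange [482.5 483.7 141. ] gap mm 1.0
handle z=.14 [0.53446338 0.39444019 0.14      ] [0.53259207 0.39218844 0.14      ]
LR 0.13973769080153656 yaw 7.712053016679365
L [0.57226165 0.20867768 0.09607023]
R [0.59128854 0.07000247 0.09583819]
[[-0.969  0.245 -0.   ]
 [ 0.245  0.969 -0.001]
 [ 0.    -0.001 -1.   ]]
```

```bash
python3 -m inch '[[[50,-15,0],0],[[100,-30,0],0],[[150,-45,0],0],[[200,-60,0],0],[[250,-75,0],0],[[300,-90,0],0],[[350,-104,0],0],[[380,-111,0],0],[[404,-117,0],0],[[404,-117,-10],0],[[404,-117,-20],0],[[404,-117,-20],0]]' 0 100; python3 - <<'E'
from rig import state,capture
import cv2,numpy as np
from h import *
print(state()["position"])
c=capture("scene");cv2.imwrite("pics/s1.png",cv2.resize(c["color"][80:260,130:400],None,fx=2.8,fy=2.8))
E
```

```text
t: 1.3
position: [0.5311, 0.3919, 0.2297]
eef_rot: [-0.002, 0.123, 0.992, -0.002]
contact_force: [-0.6, 0.8, 0.2]
gripper_width: 0.0853
[0.5310979  0.39191312 0.22970494]
```

View pics/s1.png

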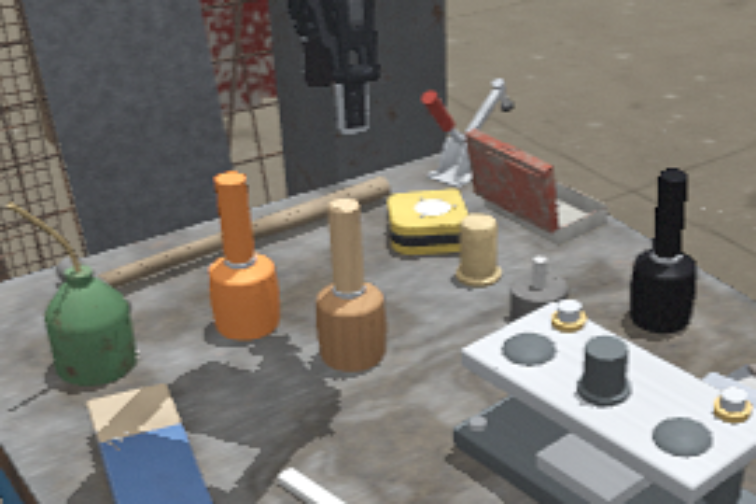

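The picture (5 viewed) shows the gripper, its finger at about (352,110), directly over the mallet's handle top at (345,205). The bench next to it is clear, so I'll descend and grip.

```bash
python3 -m inch '[[[2,0,-40],0],[[2,0,-75],0],[[2,0,-105],0],[[2,0,-124],0],[[2,0,-124],0],[[2,0,-124],0]]' 0 && python3 -m inch '[[[0,0,0],0],[[0,0,0],0],[[0,0,0],0],[[0,0,0],0],[[0,0,0],0],[[0,0,0],0],[[0,0,0],0],[[0,0,0],0]]' 1 100
```

```text
t: 1.95
position: [0.5329, 0.3929, 0.1084]
eef_rot: [-0.001, 0.122, 0.992, -0.001]
contact_force: [0.6, 1.0, 0.3]
gripper_width: 0.0854
t: 2.75
position: [0.5332, 0.3932, 0.1092]
eef_rot: [-0.0, 0.122, 0.992, -0.001]
contact_force: [0.2, 1.8, 5.4]
gripper_width: 0.023
```

```bash
python3 -m inch '[[[0,0,40],0],[[0,0,85],0],[[0,0,130],0],[[8,-40,140],0],[[17,-85,140],0],[[27,-130,140],0],[[35,-165,140],0],[[39,-184,140],0],[[39,-184,140],0],[[39,-184,140],0],[[39,-184,140],0]]'; python3 - <<'E'
from rig import state,capture
import cv2,numpy as np
print(state()["position"])
a=capture("scene");b=capture("top");np.savez("s2.npz",**a);np.savez("t2.npz",**b)
cv2.imwrite("pics/s2.png",np.hstack([cv2.resize(a["color"][60:280,260:430],None,fx=2.3,fy=2.3),cv2.resize(b["color"][120:250,290:440],(584-180,506))]))
E
```

```text
t: 3.85
position: [0.5717, 0.21, 0.2483]
eef_rot: [-0.001, 0.122, 0.993, -0.001]
contact_force: [-0.1, -0.8, -1.7]
gripper_width: 0.0229
[0.57171719 0.20997772 0.24832968]
```

View pics/s2.png

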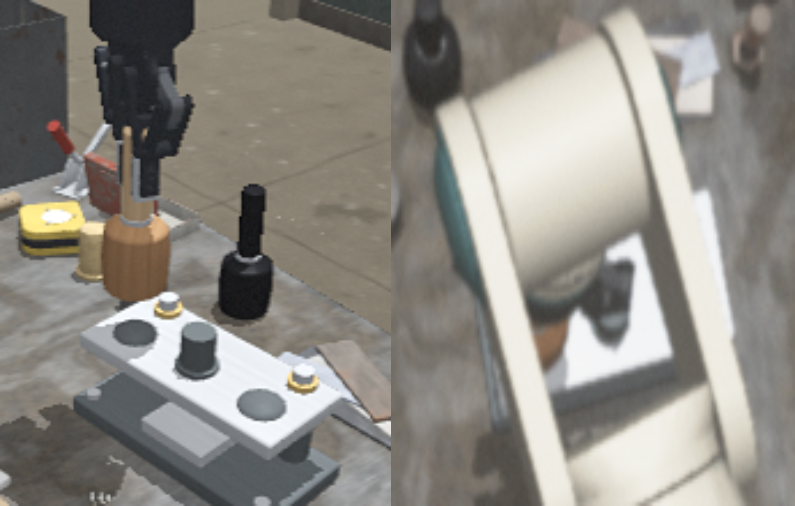

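Six pictures viewed. The mallet hangs upright in the gripper over the left boss: mallet underside at (135,295), boss at (135,332). The plate is level. I'll start tapping gently.

```bash
python3 -m inch '[[[0,-1,-20],0],[[0,-1,-34],0],[[0,-1,-36],0],[[0,-1,-38],0],[[0,-1,-38],0]]'; python3 -m inch '[[[0,0,-2],0],[[0,0,-3],0],[[0,0,-4],0],[[0,0,-4],0]]';python3 -m inch '[[[0,0,-2],0],[[0,0,-3],0],[[0,0,-4],0],[[0,0,-4],0]]'
```

```text
t: 4.45
position: [0.5719, 0.2094, 0.2112]
eef_rot: [-0.0, 0.121, 0.993, -0.001]
contact_force: [0.5, -0.2, -3.0]
gripper_width: 0.023
t: 4.85
position: [0.5719, 0.2093, 0.2071]
eef_rot: [-0.001, 0.122, 0.993, -0.001]
contact_force: [-0.3, -0.2, -2.4]
gripper_width: 0.0231
t: 5.25
position: [0.5722, 0.2094, 0.2053]
eef_rot: [0.001, 0.122, 0.993, -0.0]
contact_force: [-2.7, -1.2, 6.1]
gripper_width: 0.0234
```

Contact at TCP z of about 205.5, so the boss top is at about 96 mm, which agrees with the triangulation. I'll push that end down in small taps.

```bash
python3 -m inch '[[[0,0,-2],0],[[0,0,-4],0],[[0,0,-5],0],[[0,0,-6],0],[[0,0,-6],0]]'; python3 - <<'E'
from rig import state
s=state();print(s["position"],s["contact_force"])
E
```

```text
t: 5.75
position: [0.5722, 0.2096, 0.2015]
eef_rot: [0.001, 0.121, 0.993, 0.0]
contact_force: [-3.4, -1.1, 7.6]
gripper_width: 0.0228
[0.57220134 0.20962936 0.20151104] [-3.37857319 -1.06026052  7.57088699]
```

```bash
python3 -m inch '[[[0,0,-2],0],[[0,0,-4],0],[[0,0,-5],0],[[0,0,-5],0],[[0,0,-5],0]]';  python3 -m inch '[[[0,0,20],0],[[0,0,60],0],[[0,0,60],0],[[0,0,60],0],[[0,0,60],0]]'; python3 - <<'E'
from rig import state,capture
import cv2,numpy as np
a=capture("scene");np.savez("s3.npz",**a)
cv2.imwrite("pics/s3.png",cv2.resize(a["color"][100:290,270:430],None,fx=3.1,fy=3.1))
E
```

```text
t: 6.25
position: [0.5721, 0.2099, 0.1987]
eef_rot: [0.002, 0.121, 0.993, 0.001]
contact_force: [-4.4, -0.5, 7.5]
gripper_width: 0.0231
t: 6.75
position: [0.5717, 0.2097, 0.2567]
eef_rot: [0.001, 0.121, 0.993, 0.0]
contact_force: [0.2, 0.6, -2.5]
gripper_width: 0.0229
```

View pics/s3.png

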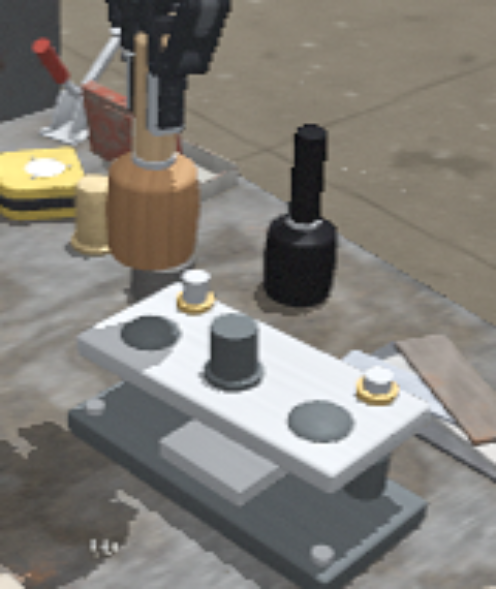

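Seven pictures viewed. The left boss (150,332) has sunk, with its pillar standing taller at (195,285); the right end is unchanged. The mallet is still upright. Next the right end.

```bash
python3 -m inch '[[[5,-35,0],0],[[11,-80,0],0],[[16,-120,0],0],[[19,-140,0],0],[[19,-140,0],0],[[19,-140,-20],0],[[19,-140,-40],0],[[19,-140,-48],0],[[19,-140,-48],0]]'; python3 -m inch '[[[0,0,-2],0],[[0,0,-4],0],[[0,0,-6],0],[[0,0,-6],0]]'; python3 -m inch '[[[0,0,-3],0],[[0,0,-6],0],[[0,0,-6],0],[[0,0,-6],0]]'
```

```text
t: 7.7
position: [0.59, 0.0703, 0.2072]
eef_rot: [-0.001, 0.121, 0.993, 0.0]
contact_force: [0.7, -0.1, -3.2]
gripper_width: 0.0228
t: 8.1
position: [0.5905, 0.0705, 0.2038]
eef_rot: [0.001, 0.121, 0.993, 0.0]
contact_force: [-2.9, -0.4, 6.3]
gripper_width: 0.0236
t: 8.5
position: [0.5907, 0.0702, 0.2003]
eef_rot: [0.002, 0.121, 0.993, 0.0]
contact_force: [-3.8, -1.4, 6.9]
gripper_width: 0.023
```

```bash
python3 -m inch '[[[0,0,-3],0],[[0,0,-6],0],[[0,0,-9],0],[[0,0,-9],0],[[0,0,-9],0]]';  python3 -m inch '[[[0,0,20],0],[[0,0,66],0],[[-5,35,66],0],[[-11,80,66],0],[[-16,120,66],0],[[-19,140,66],0],[[-19,140,66],0],[[-19,140,40],0],[[-19,140,15],0],[[-19,140,10],0],[[-19,140,10],0]]'
```

```text
t: 9.0
position: [0.5909, 0.0696, 0.1937]
eef_rot: [0.003, 0.121, 0.993, -0.0]
contact_force: [-3.7, -3.0, 6.7]
gripper_width: 0.0232
t: 10.1
position: [0.5717, 0.2088, 0.2031]
eef_rot: [0.002, 0.122, 0.993, -0.001]
contact_force: [0.4, 0.2, -3.2]
gripper_width: 0.023
```

```bash
python3 -m inch '[[[0,0,-5],0],[[0,0,-8],0],[[0,0,-11],0],[[0,0,-14],0],[[0,0,-17],0],[[0,0,-19],0],[[0,0,-19],0],[[0,0,-19],0]]'; python3 -m inch '[[[0,0,20],0],[[0,0,70],0],[[5,-35,72],0],[[11,-80,72],0],[[16,-120,72],0],[[19,-139,72],0],[[19,-139,72],0],[[19,-139,45],0],[[19,-139,20],0],[[19,-139,12],0],[[19,-139,12],0]]'
```

```text
t: 10.9
position: [0.5726, 0.2097, 0.1876]
eef_rot: [0.004, 0.121, 0.993, 0.001]
contact_force: [-3.4, 2.0, 7.2]
gripper_width: 0.0231
t: 12.0
position: [0.5911, 0.0714, 0.1987]
eef_rot: [0.003, 0.121, 0.993, 0.001]
contact_force: [0.4, 1.1, -3.0]
gripper_width: 0.0228
```

```bash
python3 -m inch '[[[0,-1,-5],0],[[0,-1,-9],0],[[0,-1,-12],0],[[0,-1,-15],0],[[0,-1,-18],0],[[0,-1,-20],0],[[0,-1,-20],0],[[0,-1,-20],0]]'; python3 -m inch '[[[0,0,-2],0],[[0,0,-3],0],[[0,0,-3],0],[[0,0,-3],0]]'
```

```text
t: 12.8
position: [0.5921, 0.0695, 0.1821]
eef_rot: [0.006, 0.121, 0.993, 0.0]
contact_force: [-2.5, -3.8, 6.9]
gripper_width: 0.0233
t: 13.2
position: [0.5926, 0.0692, 0.1815]
eef_rot: [0.007, 0.121, 0.993, -0.0]
contact_force: [-4.7, -2.1, 8.1]
gripper_width: 0.0228
```

```bash
python3 -m inch '[[[0,0,-2],0],[[0,0,-5],0],[[0,0,-5],0],[[0,0,-5],0]]';python3 -m inch '[[[0,0,-3],0],[[0,0,-5],0],[[0,0,-5],0],[[0,0,-5],0]]'
```

```text
t: 13.6
position: [0.593, 0.069, 0.1795]
eef_rot: [0.009, 0.122, 0.993, -0.0]
contact_force: [-6.0, -2.0, 11.1]
gripper_width: 0.0232
t: 14.0
position: [0.5933, 0.0688, 0.179]
eef_rot: [0.01, 0.122, 0.993, -0.0]
contact_force: [-9.1, -1.9, 19.0]
gripper_width: 0.0235
```

Force climbs with almost no travel, so the right end is on its stop. Now back to the left end.

```bash
python3 -m inch '[[[0,0,20],0],[[0,0,75],0],[[-5,35,80],0],[[-11,80,80],0],[[-17,120,80],0],[[-21,140,80],0],[[-21,140,80],0],[[-21,140,50],0],[[-21,140,22],0],[[-21,140,15],0],[[-21,140,15],0]]'; python3 -m inch '[[[0,0,-5],0],[[0,0,-8],0],[[0,0,-11],0],[[0,0,-14],0],[[0,0,-16],0],[[0,0,-16],0]]'; python3 -m inch '[[[0,0,-2],0],[[0,0,-5],0],[[0,0,-5],0],[[0,0,-5],0]]';python3 -m inch '[[[0,0,-3],0],[[0,0,-5],0],[[0,0,-5],0],[[0,0,-5],0]]'
```

```text
t: 15.1
position: [0.572, 0.2081, 0.1928]
eef_rot: [0.009, 0.122, 0.993, -0.001]
contact_force: [-0.1, -0.0, -2.6]
gripper_width: 0.0227
t: 15.7
position: [0.5729, 0.2087, 0.1804]
eef_rot: [0.011, 0.122, 0.992, 0.001]
contact_force: [-2.0, 0.4, 7.0]
gripper_width: 0.0229
t: 16.1
position: [0.5736, 0.2091, 0.179]
eef_rot: [0.013, 0.122, 0.992, 0.002]
contact_force: [-4.5, -1.0, 12.5]
gripper_width: 0.023
t: 16.5
position: [0.574, 0.2091, 0.1785]
eef_rot: [0.015, 0.122, 0.992, 0.002]
contact_force: [-8.7, -3.0, 18.4]
gripper_width: 0.0233
```

```bash
python3 -m inch '[[[0,0,20],0],[[0,0,60],0],[[-5,35,75],0],[[-15,80,75],0],[[-25,125,75],0],[[-35,160,75],0],[[-41,183,75],0],[[-41,183,75],0],[[-41,183,75],0],[[-41,183,75],0]]'; python3 - <<'E'
from rig import state,capture
import cv2,numpy as np
a=capture("scene");np.savez("s4.npz",**a);b=capture("top");np.savez("t4.npz",**b)
i=cv2.resize(a["color"][80:290,190:430],None,fx=2.2,fy=2.2);j=cv2.resize(b["color"][160:250,310:425],None,fx=2.3,fy=2.3)
j=cv2.copyMakeBorder(j,0,i.shape[0]-j.shape[0],0,0,0);cv2.imwrite("pics/s4.png",np.hstack([i,j]));print(i.shape,j.shape)
E
```

```text
t: 17.5
position: [0.5336, 0.3911, 0.2535]
eef_rot: [0.015, 0.122, 0.992, 0.002]
contact_force: [-0.6, -0.8, -2.8]
gripper_width: 0.0225
(462, 528, 3) (462, 264, 3)
```

View pics/s4.png

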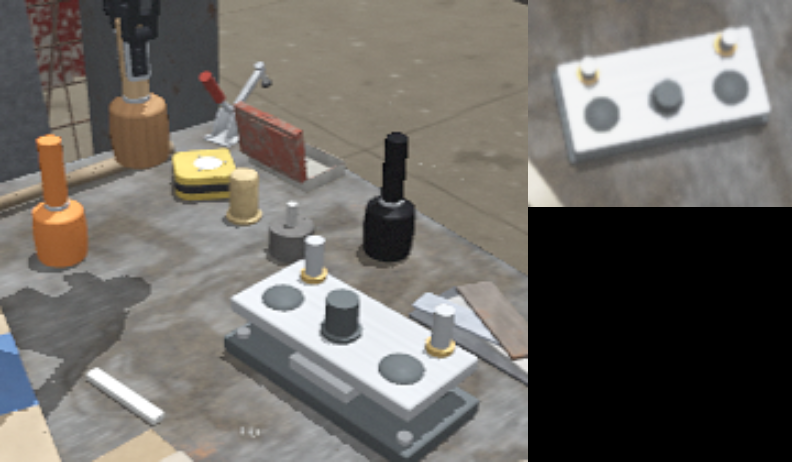

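Eight pictures viewed. The plate looks level and low, with the pillars well exposed; bosses at (283,297) and (402,368). The mallet is held with only a slight lean. I'll triangulate the bosses.

```bash
python3 - <<'E'
import numpy as np;from h import *
s=np.load("s4.npz");t=np.load("t4.npz")
for n,a,b in(("L",(283,297),(74,114)),("R",(402,368),(203,87))):
    p,e=tri(s,(190+(a[0]+.5)/2.2-.5,80+(a[1]+.5)/2.2-.5),t,(310+(b[0]+.5)/2.3-.5,160+(b[1]+.5)/2.3-.5));print(n,(p*1e3).round(1),round(e*1e3,1))
E
python3 -m inch '[[[0,0,-45],0],[[0,0,-85],0],[[0,0,-115],0],[[0,0,-130],0],[[0,0,-137],0],[[0,0,-140],0],[[0,0,-140],0]]'
```

```text
L [572.4 208.2  68.9] 0.0
R [591.   69.9  68.6] 0.2
t: 18.3
position: [0.5344, 0.3913, 0.1154]
eef_rot: [0.016, 0.123, 0.992, 0.003]
contact_force: [-0.3, 0.1, -3.5]
gripper_width: 0.0233
```

```bash
python3 -m inch '[[[0,0,-3],0],[[0,0,-6],0],[[0,0,-7],0],[[0,0,-7],0]]'; python3 -m inch '[[[0,0,-1],0],[[0,0,-2],0],[[0,0,-2],0],[[0,0,-2],0]]'
```

```text
t: 18.7
position: [0.5349, 0.3916, 0.1099]
eef_rot: [0.017, 0.123, 0.992, 0.004]
contact_force: [-0.2, -0.3, 3.5]
gripper_width: 0.023
t: 19.1
position: [0.5354, 0.3917, 0.1097]
eef_rot: [0.018, 0.123, 0.992, 0.004]
contact_force: [-1.9, -1.6, 8.7]
gripper_width: 0.0229
```

Touched down with about 12 N on the bench. Opening gently and letting it settle.

```bash
python3 -m inch '[[[0,0,1],0],[[0,0,1],0],[[0,0,1],0],[[0,0,1],0],[[0,0,1],0],[[0,0,1],0],[[0,0,1],0],[[0,0,1],0]]' 0 && python3 -m inch '[[[0,0,15],0],[[0,0,45],0],[[0,0,90],0],[[0,0,140],0],[[-30,0,150],0],[[-60,0,150],0],[[-60,0,150],0],[[-60,0,150],0],[[-60,0,150],0],[[-60,0,150],0]]' 0;  python3 - <<'E'
from rig import state,capture
import cv2,numpy as np
a=capture("scene");i=cv2.resize(a["color"][60:290,190:430],None,fx=2.4,fy=2.4);cv2.imwrite("pics/s5.png",i)
print(state()["joint_velocities"].round(3))
E
```

```text
t: 19.9
position: [0.5354, 0.3917, 0.1107]
eef_rot: [0.018, 0.123, 0.992, 0.004]
contact_force: [0.6, -0.7, -0.0]
gripper_width: 0.0854
t: 20.9
position: [0.4761, 0.3915, 0.2606]
eef_rot: [0.018, 0.123, 0.992, 0.004]
contact_force: [-0.0, 0.2, -0.5]
gripper_width: 0.0857
[ 0.003 -0.002  0.004  0.002  0.     0.001]
```

View pics/s5.png

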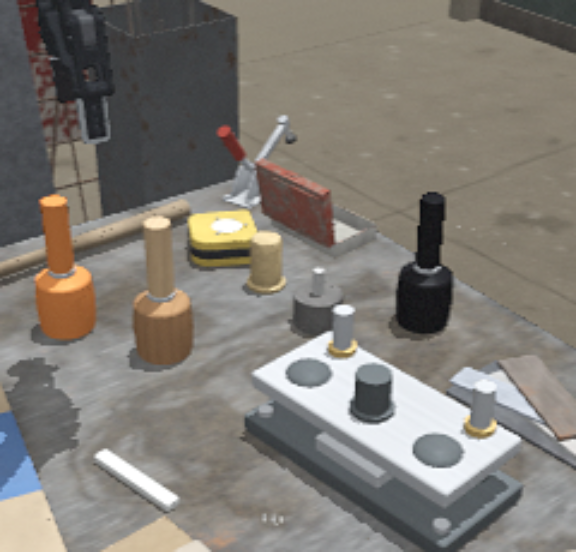

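Nine pictures viewed. The mallet stands upright and free on the bench at (162,330), the plate is level and down, and the gripper is clear of everything. Handing in.

```bash
python3 -c "from rig import close_job;print(close_job())"
```

```text
the job is handed in; nothing more can be done
None
```

I picked up the wooden mallet and tapped the plate down in turns (left, right, left, right, left). It now sits on its stops at both ends. I then stood the mallet back on its head on the bench, let go, backed the arm clear and handed the job in at about 21 s.

**Plate:**
- **On its stops:** on the last tap at each end the mallet stopped moving while the measured force rose to about 18–19 N.
- **Height:** both bosses triangulated at about 69 mm, under the 76 mm limit and level with each other to within 1 mm. This reads about 3 mm under the stated 72 mm home height. I take that as aiming at the middle of the boss's dark disc rather than its top, plus camera error; I did not pin it down.
- **Lean:** by the tool heights, the ends were never more than about 9 mm apart.

**Mallet:** the last picture shows it upright and free, with the gripper well away. I judged upright by eye and did not measure the angle.

**Gripper tilt:** the gripper picked up about 2 degrees of tilt over the pushes, and the mallet settled flat when released. The force readings showed no sign of the gripper touching the tool.

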